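# Open the leaning screw-cap canister and take out the glue stick

## Robot

A 6-joint arm with a two-finger parallel gripper is mounted at the origin on a cart in front of the work surface, level with it; the furniture and walls round the work are solid. World frame = base frame: x ahead of the robot, y to its left, z up, the work surface at z = 0. Lengths are in m, angles in rad, forces in N, time in s.
With the tool pointing down it reaches from about 0.275 to 0.85 m from the base axis. Payload 5.2 kg.
Tool frame: the origin (TCP) lies on the centre line of the jaws, within the pads' length; the fingertips stand 25 mm ahead of it and the grasp point (between the pads) lies 6 mm ahead of it; z points along the fingers, y is the line along which they close (so a half turn about z gives the same grasp; the last joint's range is limited). The gripper opens to 85 mm and grips with 20 to 120 N. Pads are 22 mm wide; open, the fingers measure 114 mm over their backs; the gripper's body (76 mm by 85 mm) begins 54 mm behind the grasp point. The pads swing forward as they close: fully open they stand 13 mm farther back than shut.
Start: joints at [-1.455, 0.259, 1.535, -0, 1.348, -0.203], TCP at [0.172, -0.522, 0.256] pointing down, gripper open.
Joint ranges: [-3.14, 3.14], [-0.91, 2.08], [0.19, 2.58], [-1.22, 4.36], [0.22, 2.71], [-3.12, 3.12]. Speed limits (rad/s): [2.57, 2.57, 3.14, 3.14, 3.14, 3.14].

## Interface

Orientations are given as a rotation vector (axis times angle).
In Python, from station import env gives the robot as it stands.
- The arm moves only by the shell command python3 shift.py FILE, which reads ROWS from the file FILE. ROWS is a JSON list that holds a single list of rows (three levels of brackets), with 1 to 10 rows, each of 7 numbers: the opening from 0.0 (shut) to 1.0 (fully open), then dx, dy, dz in shares of the most that a row can go, 1 being 62.5 mm, then a rotation vector rx, ry, rz in rad; each row shifts and turns the commanded pose from where the row before left it, along the tool's axes as they then stand; what a row does not reach is not made up. A row lasts 1/8 s, in which the tool goes at most 0.0625 m and 0.188 rad, less where a joint would pass 70% of its speed; a pose out of reach is approached as far as the arm can. The fingers move at their own pace and stop on an object; the grip force is fixed at half the most. Time passes only in rows, so rows that do not move let the fingers close. It prints the time, the measured TCP pose, the force, the opening and the grip force at its end. Input that does not fit is refused with a message, and nothing moves.
- env.observe(): the state, without advancing time (a new reading comes with each control period).
- env.read_camera(name): name is "side" or "top" or "wrist"; returns the picture (420x560x3 uint8, blue, green, red); there is no depth.
- env.calibration(name): a dict with "K" (3x3 intrinsics, pixels), "world_from_camera" (4x4, takes a point from camera to world coordinates); the wrist camera has in their place "mount" (4x4, takes a point from camera to tool coordinates, whose origin is the TCP and whose axes are the flange's). Camera axes: x right, y down, z forward; pixel columns grow to the right and rows downward; lengths in m; the calibration is good to about 2 mm. A picture is of the moment at which its call begins: read the wrist's pose just before it. calibration takes no time and is no camera call.
- env.job_done(): hands the job in; it is judged then, once.
The state is a dict: "clock": time; "joint_positions": joint angles; "joint_velocities": joint speeds; "joint_torque": joint torques, N m; "ee_pos": TCP position; "orientation": TCP orientation; "force": force on the tool from outside, world axes, zero at the start; "ft_torque": the same for the moment, N m; "width": opening from 0.0 (shut) to 1.0 (fully open); "finger_force": force on a finger pad.
Only numpy, scipy, OpenCV 4.12 (cv2) and the standard library are available. Lean on these libraries where they do the work, as an engineer would, in place of code of your own. Each camera call takes 0.05 s, during which the arm holds its last target. There are 200 camera calls.

## Task

Unscrew the orange cap from the leaning canister, regripping as the red stop bar makes you, and stand it open end down in the grey tray. Then take the glue stick out of the canister and stand it upright in the tray too, leaving the red tape in the tray and everything else on the bench where it is.

Things in the scene. Friction and masses are not known exactly. Their poses are not given: they have to be found in the camera images.
- stand: plywood stand, fixed to the bench, base 150 (its x) x 120 (its y) mm. Origin: centre of the underside; z up; its -x side is the side the canister leans to.
- canister: grey canister, 74 dia, fixed in the stand (cannot turn), leaning 30 deg from vertical towards the stand's -x side. Origin: centre of its underside; z runs up along its leaning axis, y is level. Neck: 40 dia, z=77 to the mouth at z=108, right-hand thread, 24 mm rise a turn.
- stop_bar_top (a point): top end of the fixed red stop bar, 8 dia, that stands parallel to the canister's axis at canister x=-43, y=0 and ends at canister z=164, 11 mm above the top of the screwed-down cap. Fingers closed on the cap cannot pass it, so the cap must be turned in several grasps.
- canister_mouth (a point): centre of the canister's mouth (bore 30 dia, 53 deep), on its axis 108 mm above its origin. Visible once the cap is off.
- cap: orange knurled screw cap, 60 dia x 72 tall, 90 g. Origin: centre of its open lower edge; z along its axis to the closed top. Unscrews anticlockwise seen from its top, rising 24 mm a turn; about 215 deg (14 mm of rise) frees it; stays where it is left between twists. A sprung seal makes the first twist stiff (about 0.3 N m). Screwed down, its origin is 81 mm up the canister's axis.
- cap_top (a point): centre of the cap's closed top, 72 mm above its origin along its z. Once unscrewed the cap must travel about 65 mm more along the axis before it clears the glue stick.
- glue_stick: white and orange glue stick, 26 dia x 87 long, 30 g, standing loosely in the canister's bore (it leans up to 5 deg in it) and standing 34 mm out of the mouth, hidden under the cap until that is off. Origin: centre of its lower end; z along it.
- tray: grey open tray, fixed to the bench, 240 (its x) x 130 (its y) x 22 mm high, walls 4, floor 4 thick. Origin: centre of the underside, z up. It stands to the left or to the right of the stand.
- tape_red: roll of red tape, 76 dia x 19, lying in the tray at the +x end (x about 75 mm from the tray's centre), to be left there. Origin: centre of the underside.
- carton: bystander: brown carton lying flat, 72x114x58 mm. Origin: centre of the underside.
- spray_bottle: bystander: blue spray bottle, 58 dia x 150 tall mm. Origin: centre of the underside.
- mug: bystander: coffee mug, 78 dia x 92 tall, handle makes it 112 across mm. Origin: centre of the underside.
- label_roll: bystander: white label roll lying flat, 100 dia x 60 mm. Origin: centre of the underside.
- stapler: bystander: red stapler, 130x38x46 mm. Origin: centre of the underside.
- marker_blue: bystander: blue-capped marker lying down, 140x18x20 mm. Origin: centre of the underside.

How it is judged:
By the outcome, as a careful person would: the job done as asked, in the order asked, and still so for the second after the job is handed in, with the robot touching nothing.
It also fails if it takes over 72 s, if anything falls off the work surface, if the arm or the gripper's body presses on something with over 40 N, if the wrist force passes 120 N, or if a joint passes its speed limit or range.

## Working session

There is one attempt and no reset: what is moved stays moved. The work goes in short steps, Python scripts to look and compute and a shell command to move; the robot and the scene stay as the last step left them, time stands still between calls to the robot, and variables do not carry over. Pictures are saved under pics/ and viewed, at most 10 in all, crops included, and the job is handed in when it is done.

```bash
ls; mkdir -p pics; python3 - <<'E'
from station import env
import cv2
for n in("side","top"):
    cv2.imwrite(f"pics/{n}0.png",env.read_camera(n)); c=env.calibration(n); print(n,c["K"],c["world_from_camera"])
print(env.calibration("wrist")); print(env.observe())
E
```

```text
pics
shift.py
station.py
side [[384.96922485   0.         281.44837586]
 [  0.         384.96922485 206.94796789]
 [  0.           0.           1.        ]] [[-0.98427465 -0.12142254  0.12829646  0.40518396]
 [-0.17645697  0.64236056 -0.74581221  1.05315889]
 [ 0.00814583 -0.75672285 -0.65368507  0.92212778]
 [ 0.          0.          0.          1.        ]]
top [[533.25891383   0.         273.6684319 ]
 [  0.         533.25891383 204.50890691]
 [  0.           0.           1.        ]] [[-0.02602281 -0.98967047  0.14097936  0.34142026]
 [-0.99952043  0.02812696  0.01295289  0.10063165]
 [-0.01678442 -0.14057468 -0.9899278   1.72374751]
 [ 0.          0.          0.          1.        ]]
{'K': array([[354.20902204,   0.        , 277.2513714 ],
       [  0.        , 354.20902204, 211.41342257],
       [  0.        ,   0.        ,   1.        ]]), 'mount': array([[-1.48169166e-03, -9.50620513e-01, -3.10352132e-01,
         7.94988195e-02],
       [ 9.99998799e-01, -1.26718616e-03, -8.92781753e-04,
         2.28438898e-05],
[... 167 characters left out ...]
])}
{'clock': 0.1, 'joint_positions': array([-1.45480674e+00,  2.59290128e-01,  1.53597413e+00, -1.07785086e-05,
        1.34800875e+00, -2.02799302e-01]), 'joint_velocities': array([ 0.0004989 , -0.00317143, -0.00352987, -0.00135959,  0.00221931,
        0.00114567]), 'joint_torque': array([ 2.06716046e-03, -4.46971107e+01, -2.91247809e+01, -3.15280649e-04,
        6.31478877e-03,  1.58830534e-05]), 'ee_pos': array([ 0.17234699, -0.52184028,  0.25554683]), 'orientation': array([-3.10010996e+00, -4.98371883e-01, -9.79849263e-05]), 'force': array([0.23025797, 0.14988693, 0.45539167]), 'ft_torque': array([-0.04409725, -0.00894697,  0.00741398]), 'finger_force': 0.0, 'width': 1.002457437774768}
```
View pics/side0.png

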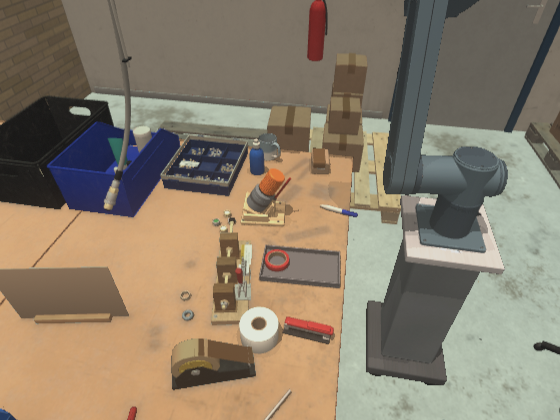

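View pics/top0.png

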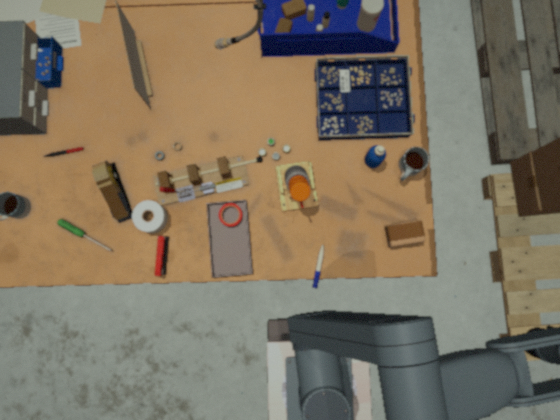

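```bash
python3 - <<'E'
import cv2,numpy as np
def crop(n,x,y,w,h,s=3):
    i=cv2.resize(cv2.imread(f"pics/{n}0.png")[y:y+h,x:x+w],None,fx=s,fy=s,interpolation=cv2.INTER_CUBIC)
    for k in range(0,w,10): cv2.line(i,(k*s,0),(k*s,4 if (x+k)%50 else 12),(0,255,0),1)
    for k in range(0,h,10): cv2.line(i,(0,k*s),(4 if (y+k)%50 else 12,k*s),(0,255,0),1)
    return i
cv2.imwrite("pics/c1.png",np.hstack([crop("top",200,150,133,140),crop("side",225,150,133,140)]))
E
```

View pics/c1.png

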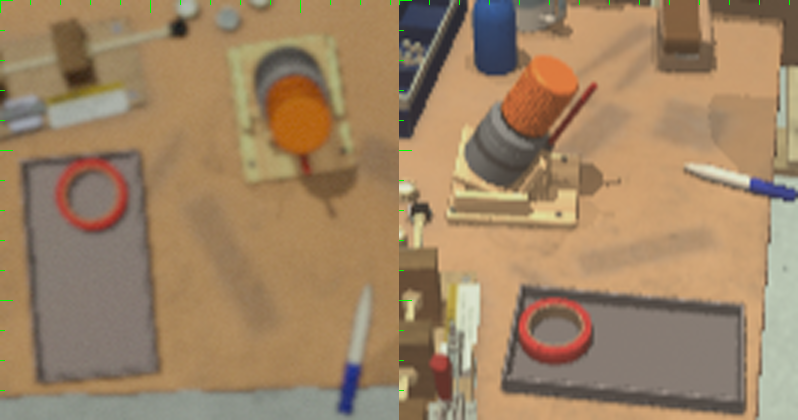

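```bash
cat > h.py <<'E'
import numpy as np,cv2
from station import env
from scipy.spatial.transform import Rotation as R
from scipy.optimize import least_squares
def ray(n,p):
    c=env.calibration(n);T=c["world_from_camera"]
    return T[:3,3],T[:3,:3]@np.linalg.solve(c["K"],[p[0],p[1],1.])
def plane(n,p,z):
    o,d=ray(n,p);return o+d*(z-o[2])/d[2]
def tri(*a):
    A=np.zeros((3,3));b=np.zeros(3);P=[]
    for n,p in a:
        o,d=ray(n,p);d/=np.linalg.norm(d);M=np.eye(3)-np.outer(d,d);A+=M;b+=M@o;P.append((o,M))
    x=np.linalg.solve(A,b);return x,[np.linalg.norm(M@(x-o)) for o,M in P]
def proj(n,X,T=None):
    c=env.calibration(n);T=c["world_from_camera"] if T is None else T
    q=c["K"]@(np.linalg.inv(T)@np.r_[X,1])[:3];return q[:2]/q[2]
def Rz(a):return R.from_euler('z',a).as_matrix()
def Ry(a):return R.from_euler('y',a).as_matrix()
E
python3 - <<'E'
from h import *
np.set_printoptions(precision=4,suppress=True)
print("captop",tri(("top",(300.3,191.7)),("side",(276.7,175.3))))
print("bar",tri(("top",(302.3,206.7)),("side",(290,179))))
print("tray top")
for p in [(207.3,202.3),(246.7,200),(252.7,274.7),(213.3,277.3)]: print(plane("top",p,.022))
def s(x,y): return(225+(x-399)/3,150+y/3)
print("tray side")
for p in [(522,287),(745,305),(742,405),(503,388)]: print(plane("side",s(*p),.022))
print("stand top")
for p in [(276,165),(313.3,162.7),(318.3,205),(281.7,211)]: print(plane("top",p,.012))
print("stand side")
for p in [(447,218),(577,225),(579,155)]: print(plane("side",s(*p),.006))
print("tape",plane("top",(200+92/3,150+194/3),.019),plane("side",s(555,330),.015))
print("marker",plane("top",(200+355/3,150+350/3),.01))
E
```

```text
captop (array([0.5974, 0.0414, 0.1707]), [np.float64(0.0011114132174650884), np.float64(0.0011114132174653713)])
bar (array([0.5539, 0.0365, 0.1581]), [np.float64(0.0015519538957240073), np.float64(0.0015519538957238501)])
tray top
[0.5971 0.3372 0.022 ]
[0.601  0.2096 0.022 ]
[0.3612 0.1951 0.022 ]
[0.3563 0.3202 0.022 ]
tray side
[0.597  0.2221 0.022 ]
[0.361  0.2043 0.022 ]
[0.3557 0.336  0.022 ]
[0.5873 0.358  0.022 ]
stand top
[0.7157 0.112  0.012 ]
[ 0.7198 -0.0103  0.012 ]
[ 0.5795 -0.0214  0.012 ]
[0.5632 0.0976 0.012 ]
stand side
[0.7083 0.1162 0.006 ]
[0.5584 0.0999 0.006 ]
[ 0.5774 -0.0239  0.006 ]
tape [0.5551 0.2624 0.019 ] [0.5523 0.2691 0.015 ]
marker [ 0.3813 -0.0141  0.01  ]
```

```bash
cat >> h.py <<'E'
np.set_printoptions(precision=4,suppress=True)
YAW=np.deg2rad(5.5); CT=np.array([.5975,.0414,.171])
def canR(yaw=None): return Rz(YAW if yaw is None else yaw)@Ry(-np.pi/6)   # columns xc,yc,axis
def toolR(turn=0.,yaw=None): # tool y along canister y at turn 0; turn about tool z
    return canR(yaw)@np.diag([-1,1,-1.])@Rz(turn)
def cur():
    o=env.observe();return np.array(o["ee_pos"]),R.from_rotvec(o["orientation"]).as_matrix(),o
def plan(p,Rt):
    P,C,o=cur();d=C.T@(p-P);w=R.from_matrix(C.T@Rt).as_rotvec()
    print("translate(tool now)",d,"n",np.linalg.norm(d)/.0625,"| turn",w,"n",np.linalg.norm(w)/.188)
    print("after-turn axes translate",Rt.T@(p-P),"q",o["joint_positions"],"t",o["clock"])
E
python3 - <<'E'
from h import *
print(canR()[:,2]); plan(CT+.09*canR()[:,2],toolR(np.deg2rad(45)))
E
```

```text
[-0.4977 -0.0479  0.866 ]
translate(tool now) [ 0.5364 -0.4115  0.0075] n 10.817669964827516 | turn [-0.6109  0.1745 -2.0762] n 11.549125668535234
after-turn axes translate [0.1053 0.6299 0.2218] q [-1.4548  0.2593  1.536  -0.      1.348  -0.2028] t 0.1
```

Careful with the scale: shifts go in shares of 62.5 mm. That gives: 0.0488 m is 0.7808, -0.0374 m is -0.5984.

```bash
echo '[[[1,0.7808,-0.5984,0,0,0,0],[1,0.7808,-0.5984,0,0,0,0],[1,0.7808,-0.5984,0,0,0,0],[1,0.7808,-0.5984,0,0,0,0],[1,0.7808,-0.5984,0,0,0,0],[1,0.7808,-0.5984,0,0,0,0],[1,0.7808,-0.5984,0,0,0,0],[1,0.7808,-0.5984,0,0,0,0],[1,0.7808,-0.5984,0,0,0,0],[1,0.7808,-0.5984,0,0,0,0]]]' > next.json && python3 shift.py next.json; echo '[[[1,0,0,0,-0.052,0.015,-0.177],[1,0,0,0,-0.052,0.015,-0.177],[1,0,0,0,-0.052,0.015,-0.177],[1,0,0,0,-0.052,0.015,-0.177],[1,0,0,0,-0.052,0.015,-0.177],[1,0,0,0,-0.052,0.015,-0.177],[1,0,0,0,-0.052,0.015,-0.177],[1,0,0,0,-0.052,0.015,-0.177],[1,0,0,0,-0.052,0.015,-0.177],[1,0,0,0,-0.052,0.015,-0.177]]]' > next.json && python3 shift.py next.json
python3 - <<'E'
from h import *
plan(CT+.09*canR()[:,2],toolR(np.deg2rad(45)))
E
```

```text
clock: 1.35
ee_pos: [0.5193, -0.0122, 0.2561]
orientation: [3.102, 0.499, -0.0]
force: [1.5, -0.2, -0.0]
width: 0.997
finger_force: 0.0
clock: 2.6
ee_pos: [0.518, -0.0138, 0.2559]
orientation: [1.313, 2.362, 0.276]
force: [-0.1, 0.0, 0.2]
width: 0.995
finger_force: 0.0
translate(tool now) [0.0287 0.051  0.0203] n 0.991273242170803 | turn [-0.0909  0.025  -0.3057] n 1.7015628759543966
after-turn axes translate [0.0118 0.0551 0.0257] q [-0.3152 -0.0475  1.9778  0.1624  0.7597 -0.9633] t 2.6
```

Scaled: 0.051 m is 0.816, 0.0287 m is 0.4592.

```bash
echo '[[[1,0.4592,0.816,0.32,0,0,0],[1,0,0,0,-0.0455,0.0125,-0.153],[1,0,0,0,-0.0455,0.0125,-0.153],[1,0,0,0,0,0,0]]]' > next.json && python3 shift.py next.json
python3 - <<'E'
from h import *
plan(CT+.09*canR()[:,2],toolR(np.deg2rad(45)))
P,C,o=cur(); im=env.read_camera("wrist"); c=env.calibration("wrist")
T=np.eye(4);T[:3,:3]=C;T[:3,3]=P; np.save("w1.npy",T@c["mount"])
W=T@c["mount"]
A=canR();o0=CT-A@[0,0,.153]
for q in ([0,0,.153],[-.043,0,.164]): print(proj("wrist",o0+A@q,W))
cv2.imwrite("pics/w1.png",im)
E
```

```text
clock: 3.1
ee_pos: [0.5528, 0.0363, 0.249]
orientation: [0.908, 2.493, 0.303]
force: [-0.2, -0.5, 0.0]
width: 1.0
finger_force: 0.0
translate(tool now) [0.0005 0.0005 0.    ] n 0.011933166769433892 | turn [-0.0023 -0.0001 -0.0086] n 0.04710111907557966
after-turn axes translate [0.0005 0.0005 0.    ] q [-0.2339  0.0099  1.9621  0.2551  0.6869 -1.2643] t 3.1
[277.7725 226.3298]
[224.4795 184.1074]
```

View pics/w1.png

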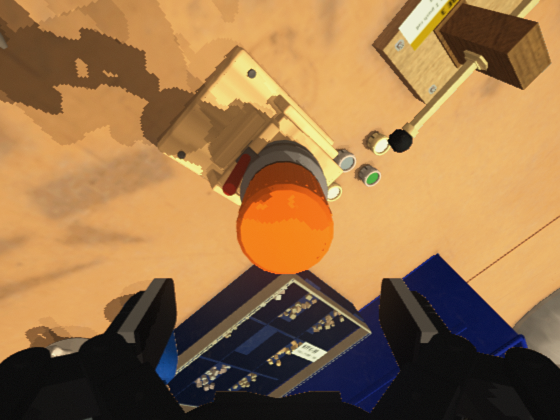

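```bash
python3 - <<'E'
from h import *
W=np.load("w1.npy"); im=cv2.imread("pics/w1.png")
h=cv2.cvtColor(im,cv2.COLOR_BGR2HSV); roi=np.zeros(h.shape[:2],bool); roi[160:290,220:350]=1
m=((h[...,0]<20)&(h[...,1]>225)&(h[...,2]>210)&roi).astype(np.uint8)
m=cv2.morphologyEx(m,cv2.MORPH_OPEN,np.ones((5,5)))
n,l,s,c=cv2.connectedComponentsWithStats(m);k=1+np.argmax(s[1:,4]);print(s[k],c[k])
hull=cv2.convexHull(max(cv2.findContours(m,0,1)[0],key=cv2.contourArea));e=cv2.fitEllipse(hull);print(e)
red=((h[...,0]<6)|(h[...,0]>174))&(h[...,1]>150)&(h[...,2]<200)
red[:,270:]=0;red[:140]=0;red[200:]=0;red[:,:200]=0
ys,xs=np.nonzero(red);print(xs.min(),xs.max(),ys.min(),ys.max(),xs.mean(),ys.mean())
K=env.calibration("wrist")["K"];a=canR()[:,2]
d=W[:3,:3]@np.linalg.solve(K,[*e[0],1]);o=W[:3,3]
X=o+d*((CT-o)@a)/(d@a);print("new cap top",X,"canister shift",canR().T@(X-CT), "diam",np.mean(e[1])*((CT-o)@W[:3,2])/354.2)
E
```

```text
[ 245  190   67   59 2048] [279.7725 216.8726]
((279.06951904296875, 218.75146484375), (57.95566177368164, 68.62421417236328), 78.42082214355469)
223 248 155 194 233.71144278606965 178.726368159204
new cap top [0.5945 0.0453 0.1695] canister shift [-0.003   0.0042  0.    ] diam 0.04000194479746078
```

```bash
python3 - <<'E'
from h import *
W=np.load("w1.npy"); im=cv2.imread("pics/w1.png")
h=cv2.cvtColor(im,cv2.COLOR_BGR2HSV)
m=((h[...,0]<16)&(h[...,1]>200)&(h[...,2]>150));m[:170]=0;m[290:]=0;m[:,:225]=0;m[:,345:]=0
c=max(cv2.findContours(m.astype(np.uint8),0,1)[0],key=cv2.contourArea)[:,0].astype(float);c=c[c[:,1]>220]
f=least_squares(lambda v:np.hypot(*(c-v[:2]).T)-v[2],[285,228,47],loss="soft_l1");e=f.x;print(e,len(c),np.abs(f.fun).mean())
K=env.calibration("wrist")["K"];a=canR()[:,2];o=W[:3,3]
dep=(CT-o)@W[:3,2];print("depth",dep,"from radius",354.2*.03/e[2])
for q in (e[:2],(230,190)):
    d=W[:3,:3]@np.linalg.solve(K,[*q,1]);
    X0=CT if q[0]>260 else CT+canR()@[-.043,0,.011]
    X=o+d*((X0-o)@a)/(d@a);print("new",X,"canister shift",canR().T@(X-X0))
E
```

```text
[284.4363 225.7339  48.0863] 148 0.3900987575668275
depth 0.22386953283632635 from radius 0.22097774871451353
new [0.5995 0.0448 0.1724] canister shift [0.0027 0.0032 0.    ]
new [0.559  0.0373 0.1613] canister shift [ 0.0046 -0.0004 -0.    ]
```

```bash
sed -i 's/^YAW=.*/YAW=np.deg2rad(6.5); CT=np.array([.5993,.0446,.1718])/' h.py; python3 - <<'E'
from h import *
plan(CT-.014*canR()[:,2],toolR(np.deg2rad(45)))
E
```

```text
translate(tool now) [0.0017 0.0044 0.1045] n 1.6743522462772351 | turn [-0.0088  0.007  -0.0261] n 0.15120395730406783
after-turn axes translate [0.0009 0.0036 0.1046] q [-0.2336  0.0099  1.9613  0.2537  0.6869 -1.2604] t 3.15
```

```bash
echo '[[[1,0,0,0,-0.009,0.007,-0.026],[1,0.016,0.0576,0.32,0,0,0],[1,0,0,0.48,0,0,0],[1,0,0,0.48,0,0,0],[1,0,0,0.3936,0,0,0],[1,0,0,0,0,0,0]]]' > next.json && python3 shift.py next.json; echo '[[[0,0,0,0,0,0,0],[0,0,0,0,0,0,0],[0,0,0,0,0,0,0],[0,0,0,0,0,0,0],[0,0,0,0,0,0,0],[0,0,0,0,0,0,0]]]' > next.json && python3 shift.py next.json; python3 - <<'E'
from h import *
P,C,o=cur();print(o["force"],o["ft_torque"],o["width"],o["finger_force"],o["joint_positions"]);plan(CT-.014*canR()[:,2],toolR(np.deg2rad(45)))
E
```

```text
clock: 3.9
ee_pos: [0.6062, 0.0461, 0.1582]
orientation: [0.873, 2.508, 0.309]
force: [0.4, 0.5, 0.1]
width: 0.998
finger_force: 0.0
clock: 4.65
ee_pos: [0.6065, 0.0456, 0.1615]
orientation: [0.868, 2.504, 0.309]
force: [-5.0, -2.2, 4.8]
width: 0.693
finger_force: 63.0
[-5.0272 -2.152   4.7805] [-0.1853  0.6051 -0.2639] 0.6933893336054321 63.0234656855464 [-0.1922  0.2219  1.9701  0.3427  0.4672 -1.3648]
translate(tool now) [ 0.0007 -0.001   0.0014] n 0.02977166299967414 | turn [0.0021 0.0019 0.0047] n 0.029211664301589294
after-turn axes translate [ 0.0007 -0.001   0.0014] q [-0.1922  0.2219  1.9701  0.3427  0.4672 -1.3648] t 4.65
```

Scaled: -0.0006 m is -0.0096.

```bash
echo '[[[0,0,0,-0.0096,0,0,-0.157],[0,0,0,-0.0096,0,0,-0.157],[0,0,0,-0.0096,0,0,-0.157],[0,0,0,-0.0096,0,0,-0.157],[0,0,0,-0.0096,0,0,-0.157]]]' > next.json && python3 shift.py next.json; echo '[[[0,0,0,-0.0096,0,0,-0.157],[0,0,0,-0.0096,0,0,-0.157],[0,0,0,-0.0096,0,0,-0.157],[0,0,0,-0.0096,0,0,-0.157],[0,0,0,-0.0096,0,0,-0.157],[0,0,0,0,0,0,0]]]' > next.json && python3 shift.py next.json; python3 - <<'E'
from h import *
P,C,o=cur();print(o["force"],o["ft_torque"],o["width"],o["finger_force"],o["joint_positions"]);plan(CT-.008*canR()[:,2],toolR(np.deg2rad(-45)))
E
```

```text
clock: 5.28
ee_pos: [0.6053, 0.0459, 0.164]
orientation: [-0.161, 2.611, 0.038]
force: [0.8, 0.5, -1.2]
width: 0.692
finger_force: 64.4
clock: 6.02
ee_pos: [0.6037, 0.0456, 0.1661]
orientation: [-1.148, 2.372, -0.234]
force: [-0.3, -0.1, -0.3]
width: 0.694
finger_force: 64.4
[-0.2654 -0.1499 -0.3391] [-0.0279  0.3142  0.0168] 0.694061263999099 64.38552545383573 [-0.1937  0.2106  1.9707  0.3375  0.4784 -2.9287]
translate(tool now) [0.0011 0.0004 0.0008] n 0.022448032086841773 | turn [-0.0012  0.0021  0.0027] n 0.01937363681326524
after-turn axes translate [0.0011 0.0004 0.0008] q [-0.1937  0.2106  1.9707  0.3375  0.4784 -2.9287] t 6.025
```

```bash
echo '[[[1,0,0,0,0,0,0],[1,0,0,0,0,0,0],[1,0,0,0,0,0,0],[1,0,0,0,0,0,0.05],[1,0,0,0,0,0,0.1],[1,0,0,0,0,0,0.17],[1,0,0,0,0,0,0.18],[1,0,0,0,0,0,0.18],[1,0,0,0,0,0,0.18],[1,0,0,0,0,0,0.18]]]' > next.json && python3 shift.py next.json; echo '[[[1,0,0,0,0,0,0.18],[1,0,0,0,0,0,0.18],[1,0,0,0,0,0,0.17],[1,0,0,0,0,0,0],[0,0,0,0,0,0,0],[0,0,0,0,0,0,0],[0,0,0,0,0,0,0],[0,0,0,0,0,0,0],[0,0,0,0,0,0,0],[0,0,0,0,0,0,0]]]' > next.json && python3 shift.py next.json; python3 - <<'E'
from h import *
P,C,o=cur();print(o["force"],o["ft_torque"],o["width"],o["finger_force"],o["joint_positions"]);plan(CT-.008*canR()[:,2],toolR(np.deg2rad(45)))
E
```

```text
clock: 7.28
ee_pos: [0.6038, 0.0456, 0.1653]
orientation: [0.188, 2.616, 0.131]
force: [-0.8, -0.7, -0.2]
width: 0.999
finger_force: 0.0
clock: 8.52
ee_pos: [0.6039, 0.0457, 0.1656]
orientation: [0.867, 2.505, 0.309]
force: [-0.8, 1.4, 4.1]
width: 0.691
finger_force: 63.5
[-0.8324  1.4493  4.1291] [0.1663 0.0299 0.0669] 0.6911220299840235 63.45958499936387 [-0.1936  0.2118  1.9704  0.338   0.4779 -1.361 ]
translate(tool now) [ 0.0003 -0.0011  0.0003] n 0.01882591176559253 | turn [0.0021 0.0008 0.0054] n 0.030961203810468373
after-turn axes translate [ 0.0003 -0.0011  0.0003] q [-0.1936  0.2118  1.9704  0.338   0.4779 -1.361 ] t 8.525
```

Second twist, then regrip.

Scaled: -0.0006 m is -0.0096.

```bash
echo '[[[0,0,0,-0.0096,0,0,-0.157],[0,0,0,-0.0096,0,0,-0.157],[0,0,0,-0.0096,0,0,-0.157],[0,0,0,-0.0096,0,0,-0.157],[0,0,0,-0.0096,0,0,-0.157],[0,0,0,-0.0096,0,0,-0.157],[0,0,0,-0.0096,0,0,-0.157],[0,0,0,-0.0096,0,0,-0.157],[0,0,0,-0.0096,0,0,-0.157],[0,0,0,-0.0096,0,0,-0.157]]]' > next.json && python3 shift.py next.json; echo '[[[1,0,0,0,0,0,0],[1,0,0,0,0,0,0],[1,0,0,0,0,0,0],[1,0,0,0,0,0,0.05],[1,0,0,0,0,0,0.1],[1,0,0,0,0,0,0.17],[1,0,0,0,0,0,0.18],[1,0,0,0,0,0,0.18],[1,0,0,0,0,0,0.18],[1,0,0,0,0,0,0.18]]]' > next.json && python3 shift.py next.json; python3 - <<'E'
from h import *
P,C,o=cur();W=np.eye(4);W[:3,:3]=C;W[:3,3]=P;W=W@env.calibration("wrist")["mount"];np.save("w2.npy",W)
a=env.read_camera("wrist");s=env.read_camera("side");cv2.imwrite("pics/s2f.png",s)
s=cv2.resize(s[130:250,220:340],None,fx=3.5,fy=3.5,interpolation=cv2.INTER_CUBIC)
cv2.imwrite("pics/w2.png",np.hstack([a[:,:378],s]))
E
```

```text
clock: 9.78
ee_pos: [0.6005, 0.0456, 0.1705]
orientation: [-1.157, 2.37, -0.234]
force: [-1.2, 2.1, 4.4]
width: 0.686
finger_force: 63.7
clock: 11.02
ee_pos: [0.6007, 0.0452, 0.1703]
orientation: [0.188, 2.616, 0.131]
force: [0.0, -0.3, 0.1]
width: 1.0
finger_force: 0.0
```

View pics/w2.png

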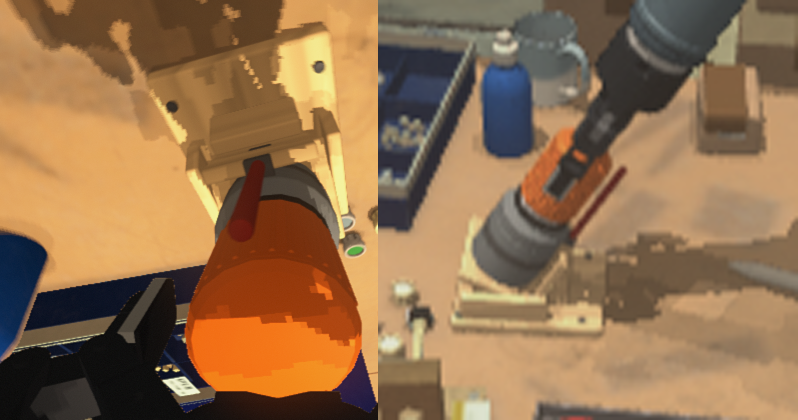

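Scaled: -0.0006 m is -0.0096, -0.005 m is -0.08.

```bash
echo '[[[1,0,0,0,0,0,0.18],[1,0,0,0,0,0,0.18],[1,0,0,0,0,0,0.17],[1,0,0,0,0,0,0],[0,0,0,0,0,0,0],[0,0,0,0,0,0,0],[0,0,0,0,0,0,0],[0,0,0,0,0,0,0],[0,0,0,0,0,0,0],[0,0,0,0,0,0,0]]]' > next.json && python3 shift.py next.json;  echo '[[[0,0,0,-0.0096,0,0,-0.157],[0,0,0,-0.0096,0,0,-0.157],[0,0,0,-0.0096,0,0,-0.157],[0,0,0,-0.0096,0,0,-0.157],[0,0,0,-0.0096,0,0,-0.157],[0,0,0,-0.0096,0,0,-0.157],[0,0,0,-0.0096,0,0,-0.157]]]' > next.json && python3 shift.py next.json; echo '[[[0,0,0,-0.048,0,0,0],[0,0,0,-0.08,0,0,0],[0,0,0,0,0,0,0]]]' > next.json && python3 shift.py next.json; python3 - <<'E'
from h import *
P,C,o=cur();print(o["ft_torque"],o["joint_positions"]);plan(CT+.1*canR()[:,2],toolR(np.deg2rad(-20)))
E
```

```text
clock: 12.38
ee_pos: [0.6008, 0.0454, 0.1708]
orientation: [0.867, 2.506, 0.309]
force: [-2.6, 2.0, 6.0]
width: 0.688
finger_force: 63.3
clock: 13.25
ee_pos: [0.5987, 0.045, 0.1744]
orientation: [-0.568, 2.556, -0.073]
force: [-4.4, 2.0, 5.8]
width: 0.695
finger_force: 64.7
clock: 13.62
ee_pos: [0.5946, 0.0444, 0.1812]
orientation: [-0.56, 2.558, -0.071]
force: [-0.2, 0.1, -0.7]
width: 0.693
finger_force: 64.4
[-0.0863  0.3555  0.0307] [-0.2006  0.1733  1.9721  0.3214  0.5149 -2.4441]
translate(tool now) [ 0.0006 -0.0001 -0.0895] n 1.4319235721502974 | turn [ 0.0002  0.0017 -0.0318] n 0.16914629850061416
after-turn axes translate [ 0.0007 -0.0001 -0.0895] q [-0.2006  0.1733  1.9721  0.3214  0.5149 -2.4441] t 13.625
```

Scaled: -0.025 m is -0.4, -0.02 m is -0.32.

```bash
echo '[[[0,0,0,-0.32,0,0,0],[0,0,0,-0.4,0,0,0],[0,0,0,-0.4,0,0,0],[0,0,0,-0.4,0,0,0],[0,0,0,-0.24,0,0,0],[0,0,0,0,0,0,0]]]' > next.json && python3 shift.py next.json; python3 - <<'E'
from h import *
P,C,o=cur()
W=np.eye(4);W[:3,:3]=C;W[:3,3]=P;np.save("w3.npy",W@env.calibration("wrist")["mount"])
a=env.read_camera("wrist");s=env.read_camera("side");cv2.imwrite("pics/s3f.png",s);cv2.imwrite("pics/w3f.png",a)
s=cv2.resize(s[130:250,220:340],None,fx=3.5,fy=3.5,interpolation=cv2.INTER_CUBIC)
cv2.imwrite("pics/w3.png",np.hstack([a[:,60:438],s]))
# tray from top view: place
tr=np.array([.479,.2665]);
for ang in (0,90,180,270):
  Rt=np.array([[np.cos(np.deg2rad(ang)),np.sin(np.deg2rad(ang)),0],[np.sin(np.deg2rad(ang)),-np.cos(np.deg2rad(ang)),0],[0,0,-1]])
  print(ang,R.from_matrix(C.T@Rt).as_rotvec())
E
```

```text
clock: 14.38
ee_pos: [0.5401, 0.038, 0.2773]
orientation: [-0.561, 2.556, -0.072]
force: [0.1, -0.7, -0.6]
width: 0.692
finger_force: 64.7
0 [-0.7216 -0.0741 -2.6263]
90 [0.3941 0.4843 1.9492]
180 [-0.0542  0.5283  0.4219]
270 [-0.4313  0.351  -1.1111]
```

View pics/w3.png

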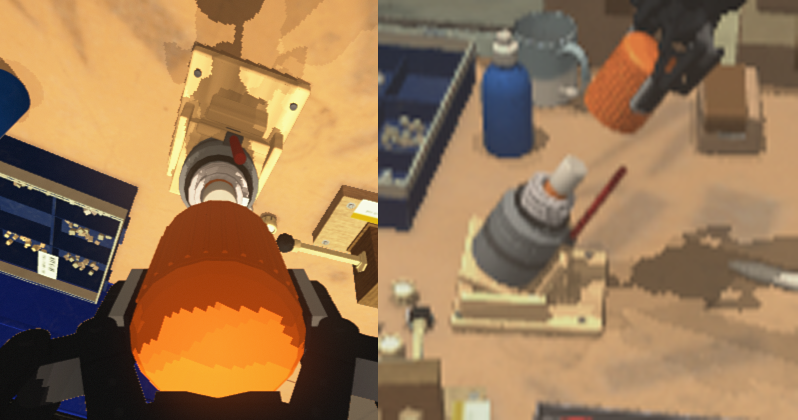

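```bash
echo '[[[0,0,0,0,-0.0135,0.132,0.1055],[0,0,0,0,-0.0135,0.132,0.1055],[0,0,0,0,-0.0135,0.132,0.1055],[0,0,0,0,-0.0135,0.132,0.1055],[0,0.4352,0.7136,0,0,0,0],[0,0.4352,0.7136,0,0,0,0],[0,0.4352,0.7136,0,0,0,0],[0,0.4352,0.7136,0,0,0,0],[0,0.4352,0.7136,0,0,0,0],[0,0,0,0,0,0,0]]]' > next.json && python3 shift.py next.json; python3 - <<'E'
from h import *
P,C,o=cur();print(o["joint_positions"])
u=np.array([np.cos(.075),np.sin(.075)]);c=np.array([.479,.2665])-.07*u;print(c)
plan(np.r_[c,.07],np.diag([-1,1,-1.]))
W=np.eye(4);W[:3,:3]=C;W[:3,3]=P;np.save("w4.npy",W@env.calibration("wrist")["mount"])
cv2.imwrite("pics/w4.png",env.read_camera("wrist"))
E
```

```text
clock: 15.72
ee_pos: [0.4017, 0.2639, 0.2753]
orientation: [0.009, -3.137, -0.001]
force: [0.2, 0.6, -1.0]
width: 0.692
finger_force: 65.0
[ 0.3473  0.1214  1.6593  0.0021  1.3645 -1.2297]
[0.4092 0.2613]
translate(tool now) [-0.0084 -0.0029  0.2053] n 3.2880330737984633 | turn [ 0.0007 -0.0041  0.0058] n 0.03798612841203769
after-turn axes translate [-0.0075 -0.0027  0.2053] q [ 0.3473  0.1214  1.6593  0.0021  1.3645 -1.2297] t 15.725
```

View pics/w4.png

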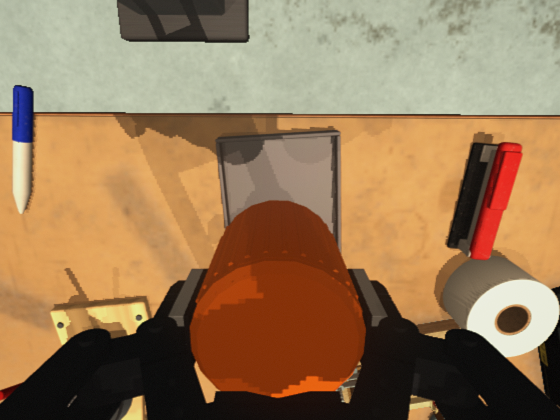

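```bash
python3 - <<'E'
from h import *
W=np.load("w4.npy");K=env.calibration("wrist")["K"]
for p in ((218,138),(341,131)):
    d=W[:3,:3]@np.linalg.solve(K,[*p,1]);o=W[:3,3];print(o+d*(.022-o[2])/d[2])
u=np.array([np.cos(.06),np.sin(.06)]);c=np.array([.479,.265]);v=np.array([-u[1],u[0]])
for s in(-1,1):print(c-.12*u+s*.065*v)
E
echo '[[[0,-0.1344,-0.0464,0.8,0,0,0],[0,0,0,0.8,0,0,0],[0,0,0,0.8,0,0,0],[0,0,0,0.48,0,0,0],[0,0,0,0.288,0,0,0],[0,0,0,0.064,0,0,0],[0,0,0,0.032,0,0,0],[0,0,0,0,0,0,0]]]' > next.json && python3 shift.py next.json
```

```text
[0.363  0.2025 0.022 ]
[0.3554 0.3298 0.022 ]
[0.3631 0.1929]
[0.3553 0.3227]
clock: 16.77
ee_pos: [0.4126, 0.2582, 0.0731]
orientation: [0.0, -3.141, -0.001]
force: [0.2, -0.2, -0.8]
width: 0.693
finger_force: 65.0
```

Scaled: 0.01 m is 0.16, 0.004 m is 0.064.

```bash
echo '[[[0,0,0.16,0,0,0,0],[0,0,0,0.064,0,0,0],[0,0,0,0.048,0,0,0],[0,0,0,0.016,0,0,0],[0,0,0,0,0,0,0]]]' > next.json && python3 shift.py next.json; echo '[[[0,0,0,0.016,0,0,0],[0,0,0,0.016,0,0,0]]]' > next.json && python3 shift.py next.json
```

```text
clock: 17.4
ee_pos: [0.4117, 0.2682, 0.0644]
orientation: [0.001, -3.139, -0.0]
force: [-0.2, -0.4, -1.9]
width: 0.695
finger_force: 65.0
clock: 17.65
ee_pos: [0.4118, 0.2683, 0.0625]
orientation: [0.001, -3.14, -0.0]
force: [-0.6, 0.1, -0.9]
width: 0.692
finger_force: 65.0
```

Scaled: 0.001 m is 0.016.

```bash
echo '[[[0,0,0,0.016,0,0,0],[0,0,0,0,0,0,0]]]' > next.json && python3 shift.py next.json; echo '[[[0,0,0,0.016,0,0,0],[0,0,0,0,0,0,0]]]' > next.json && python3 shift.py next.json
```

```text
clock: 17.9
ee_pos: [0.4117, 0.2683, 0.0614]
orientation: [0.001, -3.14, -0.0]
force: [0.6, -0.4, -1.5]
width: 0.693
finger_force: 65.0
clock: 18.15
ee_pos: [0.4117, 0.2683, 0.0604]
orientation: [0.001, -3.14, -0.0]
force: [0.6, 0.6, -0.7]
width: 0.691
finger_force: 65.0
```

```bash
echo '[[[0,0,0,0.016,0,0,0],[0,0,0,0.008,0,0,0],[0,0,0,0,0,0,0]]]' > next.json && python3 shift.py next.json; echo '[[[0,0,0,0.016,0,0,0],[0,0,0,0.008,0,0,0],[0,0,0,0,0,0,0]]]' > next.json && python3 shift.py next.json
```

```text
clock: 18.52
ee_pos: [0.4117, 0.2683, 0.0589]
orientation: [0.001, -3.14, -0.0]
force: [0.4, -0.2, -1.1]
width: 0.691
finger_force: 65.0
clock: 18.9
ee_pos: [0.4117, 0.2683, 0.0574]
orientation: [0.001, -3.14, -0.0]
force: [-0.4, -0.0, -1.1]
width: 0.693
finger_force: 65.0
```

```bash
python3 - <<'E'
from h import *
s=env.read_camera("side")[210:310,240:360]; cv2.imwrite("pics/s5.png",cv2.resize(s,None,fx=5,fy=5,interpolation=cv2.INTER_CUBIC))
E
```

```text
(no output)
```

View pics/s5.png

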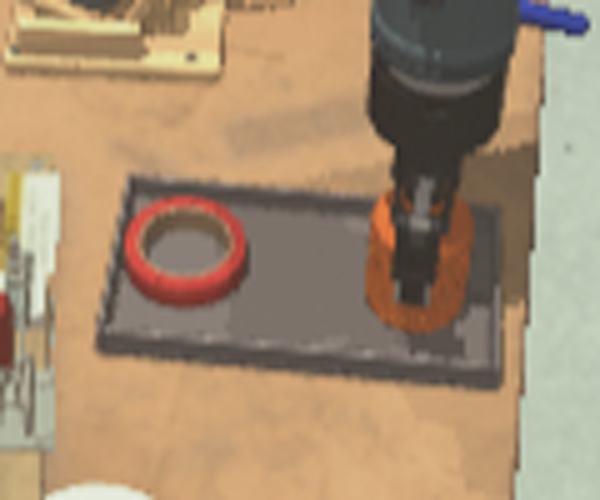

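```bash
echo '[[[0,0,0,0.016,0,0,0],[0,0,0,0.016,0,0,0],[0,0,0,0,0,0,0]]]' > next.json && python3 shift.py next.json; echo '[[[0,0,0,0.016,0,0,0],[0,0,0,0.008,0,0,0],[0,0,0,0,0,0,0]]]' > next.json && python3 shift.py next.json
```

```text
clock: 19.32
ee_pos: [0.4119, 0.2683, 0.0561]
orientation: [0.001, -3.14, -0.0]
force: [-2.8, -1.6, 5.4]
width: 0.694
finger_force: 65.6
clock: 19.7
ee_pos: [0.4119, 0.2683, 0.056]
orientation: [0.001, -3.141, -0.001]
force: [-4.7, -3.7, 19.8]
width: 0.691
finger_force: 66.9
```

Scaled: -0.06 m is -0.96, -0.03 m is -0.48.

```bash
echo '[[[0,0,0,-0.0288,0,0,0],[0,0,0,0,0,0,0],[1,0,0,0,0,0,0],[1,0,0,0,0,0,0],[1,0,0,0,0,0,0],[1,0,0,0,0,0,0],[1,0,0,-0.48,0,0,0],[1,0,0,-0.96,0,0,0],[1,0,0,-0.96,0,0,0],[1,0,0,-0.96,0,0,0]]]' > next.json && python3 shift.py next.json; python3 - <<'E'
from h import *
P,C,o=cur();a=canR()[:,2]
plan(CT+(-.006+.08)*a,toolR(0))
W=np.eye(4);W[:3,:3]=C;W[:3,3]=P;np.save("w6.npy",W@env.calibration("wrist")["mount"])
cv2.imwrite("pics/w6.png",env.read_camera("wrist"))
E
```

```text
clock: 20.95
ee_pos: [0.4118, 0.2681, 0.2678]
orientation: [0.001, -3.14, -0.0]
force: [0.8, 0.8, -0.3]
width: 1.001
finger_force: 0.0
translate(tool now) [-0.1507 -0.2278  0.0316] n 4.3991737117195715 | turn [-0.0292 -0.5247 -0.1105] n 2.856425745420502
after-turn axes translate [-0.0914 -0.2433  0.0896] q [ 0.3492  0.1453  1.65    0.0009  1.3478 -1.2223] t 20.95
```

```bash
echo '[[[1,-0.4816,-0.7296,0,0,0,0],[1,-0.4816,-0.7296,0,0,0,0],[1,-0.4816,-0.7296,0,0,0,0],[1,-0.4816,-0.7296,0,0,0,0],[1,-0.4816,-0.7296,0.5056,0,0,0],[1,0,0,0,-0.0097,-0.1749,-0.0368],[1,0,0,0,-0.0097,-0.1749,-0.0368],[1,0,0,0,-0.0097,-0.1749,-0.0368],[1,0,0,0,0,0,0]]]' > next.json && python3 shift.py next.json; python3 - <<'E'
from h import *
P,C,o=cur();a=canR()[:,2]
plan(CT+(-.006+.08)*a,toolR(0))
W=np.eye(4);W[:3,:3]=C;W[:3,3]=P;W=W@env.calibration("wrist")["mount"];np.save("w7.npy",W)
for q in(-.006,-.040): print(proj("wrist",CT+q*a,W))
im=env.read_camera("wrist");cv2.imwrite("pics/w7.png",im);print(proj("wrist",CT+canR()@[-.043,0,.016],W))
t=env.read_camera("top")[180:300,190:310];cv2.imwrite("pics/v7.png",np.hstack([im[:,80:480],cv2.resize(t,None,fx=3.3,fy=3.5)]))
E
```

```text
clock: 22.12
ee_pos: [0.5578, 0.0413, 0.2309]
orientation: [-0.146, 2.622, 0.042]
force: [0.0, 0.5, -0.3]
width: 1.001
finger_force: 0.0
translate(tool now) [-0.0064 -0.0014 -0.0021] n 0.11073493684472864 | turn [ 0.0016 -0.0076 -0.003 ] n 0.04403129501580013
after-turn axes translate [-0.0064 -0.0014 -0.0021] q [-0.2263  0.0437  1.9741  0.2772  0.6518 -2.0886] t 22.125
[275.1571 244.8561]
[275.3559 225.5661]
[274.4387 184.086 ]
```

View pics/v7.png

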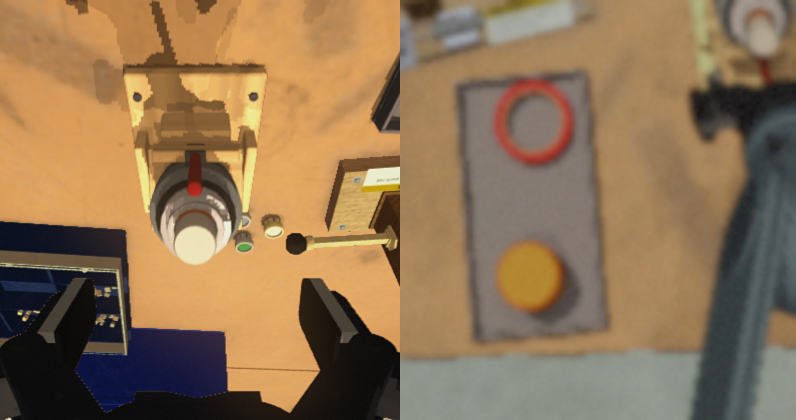

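Scaled: 0.025 m is 0.4, 0.018 m is 0.288.

```bash
echo '[[[1,-0.0848,-0.032,0.16,0.0016,-0.0076,-0.003],[1,0,0,0.4,0,0,0],[1,0,0,0.4,0,0,0],[1,0,0,0.288,0,0,0],[1,0,0,0,0,0,0],[0,0,0,0,0,0,0],[0,0,0,0,0,0,0],[0,0,0,0,0,0,0],[0,0,0,0,0,0,0],[0,0,0,0,0,0,0]]]' > next.json && python3 shift.py next.json; echo '[[[0,0,0,0,0,0,0],[0,0,0,0,0,0,0],[0,0,0,0,0,0,0]]]' > next.json && python3 shift.py next.json
```

```text
clock: 23.48
ee_pos: [0.6067, 0.0438, 0.1705]
orientation: [-0.151, 2.605, 0.037]
force: [-3.0, 1.6, 6.6]
width: 0.282
finger_force: 58.7
clock: 23.85
ee_pos: [0.6066, 0.0438, 0.1705]
orientation: [-0.151, 2.605, 0.037]
force: [-2.3, 1.4, 5.6]
width: 0.286
finger_force: 58.8
```

Scaled: -0.01 m is -0.16, -0.005 m is -0.08.

```bash
echo '[[[0,0,0,-0.08,0,0,0],[0,0,0,-0.16,0,0,0],[0,0,0,-0.16,0,0,0]]]' > next.json && python3 shift.py next.json; echo '[[[0,0,0,-0.24,0,0,0],[0,0,0,-0.32,0,0,0],[0,0,0,-0.32,0,0,0],[0,0,0,-0.32,0,0,0],[0,0,0,0,0,0,0]]]' > next.json && python3 shift.py next.json; python3 - <<'E'
from h import *
P,C,o=cur()
u=np.array([np.cos(.06),np.sin(.06)]);c=np.array([.479,.273])+.003*u;print(c)
plan(np.r_[c,.25],np.diag([-1,1,-1.]))
im=env.read_camera("wrist");s=env.read_camera("side")[130:250,220:340]
cv2.imwrite("pics/v8.png",np.hstack([im[:,80:480],cv2.resize(s,None,fx=3.3,fy=3.5)]))
E
```

```text
clock: 24.22
ee_pos: [0.5933, 0.0422, 0.1915]
orientation: [-0.152, 2.607, 0.037]
force: [0.3, -0.9, -1.0]
width: 0.286
finger_force: 59.0
clock: 24.85
ee_pos: [0.556, 0.0377, 0.2579]
orientation: [-0.151, 2.603, 0.035]
force: [0.1, -1.2, -0.3]
width: 0.283
finger_force: 59.1
[0.482  0.2732]
translate(tool now) [ 0.0435  0.2424 -0.0178] n 3.950652051197479 | turn [0.0262 0.5339 0.1133] n 2.906656330257635
after-turn axes translate [0.074  0.2354 0.0079] q [-0.2373  0.0021  1.9513  0.2708  0.6982 -2.0887] t 24.85
```

View pics/v8.png

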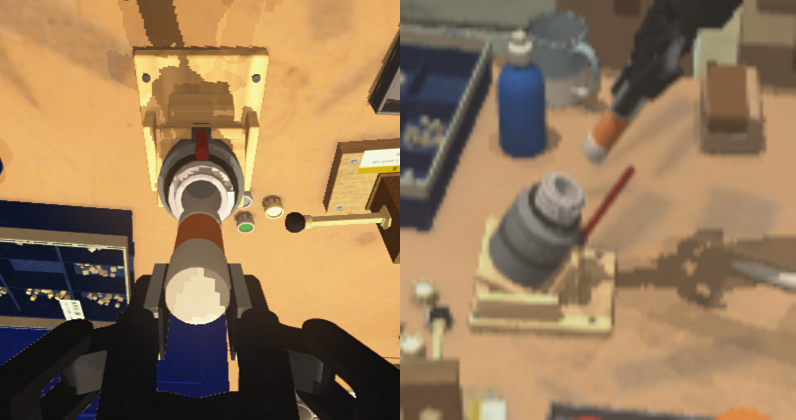

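Careful with the scale: shifts go in shares of 62.5 mm. That gives: 0.0485 m is 0.776, 0.0087 m is 0.1392.

```bash
echo '[[[0,0.1392,0.776,-0.0576,0,0,0],[0,0.1392,0.776,-0.0576,0,0,0],[0,0.1392,0.776,-0.0576,0,0,0],[0,0.1392,0.776,-0.0576,0,0,0],[0,0.1392,0.776,-0.0576,0,0,0],[0,0,0,0,0.0087,0.178,0.0378],[0,0,0,0,0.0087,0.178,0.0378],[0,0,0,0,0.0087,0.178,0.0378],[0,0,0,0,0,0,0]]]' > next.json && python3 shift.py next.json; python3 - <<'E'
from h import *
P,C,o=cur()
plan(np.array([.482,.2732,.115]),np.diag([-1,1,-1.]))
for n in("side","top"): cv2.imwrite(f"pics/{n}9.png",env.read_camera(n))
s=cv2.imread("pics/side9.png")[190:310,230:350];t=cv2.imread("pics/top9.png")[170:290,190:310]
cv2.imwrite("pics/v9.png",np.hstack([cv2.resize(s,None,fx=3.3,fy=3.3),cv2.resize(t,None,fx=3.3,fy=3.3)]))
E
```

```text
clock: 26.08
ee_pos: [0.484, 0.2734, 0.2463]
orientation: [-0.002, -3.136, -0.0]
force: [0.4, -0.7, 0.2]
width: 0.282
finger_force: 59.1
translate(tool now) [ 0.0013 -0.0003  0.1313] n 2.100367728510882 | turn [ 0.0003 -0.0056 -0.0012] n 0.030603127249759086
after-turn axes translate [ 0.002  -0.0002  0.1313] q [ 0.3123  0.2789  1.5327  0.0021  1.3353 -1.2578] t 26.075
```

View pics/v9.png

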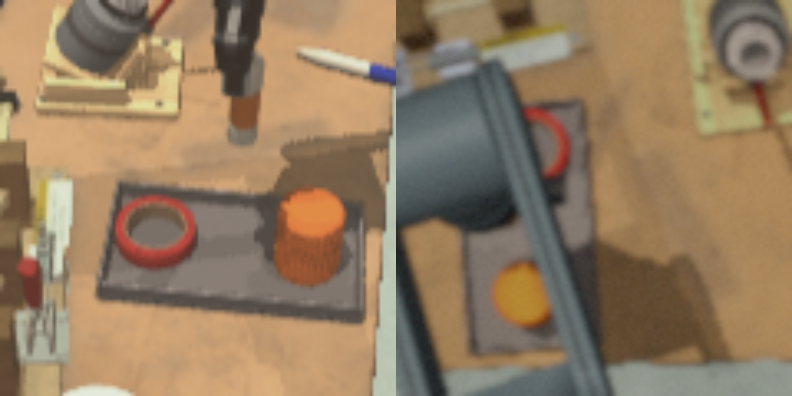

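Scaled: 0.05 m is 0.8, 0.04 m is 0.64.

```bash
echo '[[[0,0.032,0,0.64,0.0003,-0.0056,-0.0012],[0,0,0,0.8,0,0,0],[0,0,0,0.56,0,0,0],[0,0,0,0.256,0,0,0],[0,0,0,0.064,0,0,0],[0,0,0,0,0,0,0]]]' > next.json && python3 shift.py next.json; echo '[[[0,0,0,0.032,0,0,0],[0,0,0,0.016,0,0,0],[0,0,0,0,0,0,0]]]' > next.json && python3 shift.py next.json
```

```text
clock: 26.92
ee_pos: [0.4806, 0.2741, 0.1048]
orientation: [-0.003, 3.137, 0.003]
force: [-0.4, -0.5, 0.6]
width: 0.283
finger_force: 59.1
clock: 27.3
ee_pos: [0.4802, 0.2738, 0.1009]
orientation: [-0.002, 3.139, 0.002]
force: [0.6, -0.1, 0.2]
width: 0.283
finger_force: 59.1
```

```bash
echo '[[[0,0,0,0.032,0,0,0],[0,0,0,0.032,0,0,0],[0,0,0,0.016,0,0,0],[0,0,0,0,0,0,0]]]' > next.json && python3 shift.py next.json; echo '[[[0,0,0,0.016,0,0,0],[0,0,0,0.016,0,0,0],[0,0,0,0,0,0,0]]]' > next.json && python3 shift.py next.json;echo '[[[0,0,0,0.016,0,0,0],[0,0,0,0.008,0,0,0],[0,0,0,0,0,0,0]]]' > next.json && python3 shift.py next.json
```

```text
clock: 27.8
ee_pos: [0.4799, 0.2738, 0.0954]
orientation: [-0.002, 3.14, 0.001]
force: [-0.7, -0.3, -1.1]
width: 0.28
finger_force: 59.1
clock: 28.18
ee_pos: [0.4799, 0.2738, 0.0935]
orientation: [-0.002, 3.14, 0.001]
force: [0.6, 0.2, -0.1]
width: 0.281
finger_force: 59.1
clock: 28.55
ee_pos: [0.48, 0.2738, 0.092]
orientation: [-0.002, 3.139, 0.002]
force: [0.4, -1.0, -0.6]
width: 0.283
finger_force: 59.1
```

```bash
echo '[[[0,0,0,0.016,0,0,0],[0,0,0,0.008,0,0,0],[0,0,0,0,0,0,0]]]' > next.json && python3 shift.py next.json;echo '[[[0,0,0,0.016,0,0,0],[0,0,0,0.008,0,0,0],[0,0,0,0,0,0,0]]]' > next.json && python3 shift.py next.json
```

```text
clock: 28.92
ee_pos: [0.48, 0.2738, 0.0905]
orientation: [-0.002, 3.139, 0.002]
force: [0.2, 1.0, -0.5]
width: 0.283
finger_force: 59.1
clock: 29.3
ee_pos: [0.4803, 0.2738, 0.0895]
orientation: [-0.002, 3.139, 0.002]
force: [0.2, 0.1, 4.5]
width: 0.284
finger_force: 59.6
```

```bash
echo '[[[0,0,0,0.016,0,0,0],[0,0,0,0.008,0,0,0],[0,0,0,0,0,0,0]]]' > next.json && python3 shift.py next.json
```

```text
clock: 29.68
ee_pos: [0.4809, 0.274, 0.0893]
orientation: [-0.003, 3.137, 0.002]
force: [-2.0, -1.4, 13.3]
width: 0.281
finger_force: 60.6
```

Scaled: -0.06 m is -0.96, -0.04 m is -0.64.

```bash
echo '[[[0,0,0,-0.0288,0,0,0],[0,0,0,0,0,0,0],[0.36,0,0,0,0,0,0],[0.36,0,0,0,0,0,0],[0.36,0,0,0,0,0,0],[0.6,0,0,0,0,0,0],[0.6,0,0,0,0,0,0],[0.6,0,0,-0.32,0,0,0],[0.6,0,0,-0.64,0,0,0],[0.6,0,0,-0.96,0,0,0]]]' > next.json && python3 shift.py next.json; echo '[[[1,0,0,-0.96,0,0,0],[1,0.96,0,0,0,0,0],[1,0.96,0,0,0,0,0],[1,0,-0.96,0,0,0,0],[1,0,-0.96,0,0,0,0],[1,0,-0.96,0,0,0,0],[1,0,-0.96,0,0,0,0],[1,0,-0.96,0,0,0,0],[1,0,0,0,0,0,0]]]' > next.json && python3 shift.py next.json
python3 - <<'E'
from h import *
side=env.read_camera("side");top=env.read_camera("top");cv2.imwrite("pics/sE.png",side);cv2.imwrite("pics/tE.png",top)
# numeric check: what differs from the starting pictures inside the tray
for n,im in(("side",side),("top",top)):
    b=cv2.imread(f"pics/{n}0.png");d=cv2.absdiff(im,b).max(2)>45
    k,l,s,c=cv2.connectedComponentsWithStats(d.astype(np.uint8))
    for q in np.argsort(-s[1:,4])[:9]+1:
        if s[q,4]>15: print(n,s[q],c[q].round(),im[l==q].mean(0).round())
    for X in ([.48,.274,.004],[.48,.274,.091],[.412,.268,.004],[.412,.268,.076]): print(n,X,proj(n,X))
E
```

```text
clock: 30.92
ee_pos: [0.4785, 0.2732, 0.2089]
orientation: [0.002, -3.14, 0.001]
force: [2.4, 0.6, -0.8]
width: 0.6
finger_force: 0.0
clock: 32.05
ee_pos: [0.3601, -0.0309, 0.269]
orientation: [0.012, 3.139, -0.001]
force: [0.4, 1.1, 0.2]
width: 1.006
finger_force: 0.0
side [ 458   27  102  154 5459] [517. 107.] [60. 59. 54.]
side [ 383   85   80  121 3708] [412. 162.] [150. 171. 166.]
side [ 345   24   60  121 3152] [371.  64.] [63. 63. 59.]
side [ 416  196   84   70 1515] [466. 246.] [111. 118. 124.]
side [313 248  22  29 526] [323. 262.] [ 58. 102. 171.]
side [528   0  31  30 451] [545.  12.] [59. 57. 51.]
side [447  26  75  30 448] [481.  44.] [57. 56. 51.]
side [259 169  26  26 395] [271. 182.] [117. 144. 170.]
side [445   0  34  20 330] [458.   7.] [ 98. 103. 100.]
side [0.48, 0.274, 0.004] [299.6708 266.8115]
side [0.48, 0.274, 0.091] [300.8252 247.4641]
side [0.412, 0.268, 0.004] [321.7935 268.4542]
side [0.412, 0.268, 0.076] [323.6579 252.5885]
top [  350   312   210   108 12273] [453. 366.] [129. 140. 135.]
top [ 217  341   78   79 3712] [258. 387.] [56. 56. 50.]
top [ 299  239   81   75 2805] [343. 274.] [90. 90. 82.]
top [289 175  20  26 395] [299. 187.] [ 94. 107. 122.]
top [220 249  24  23 389] [231. 260.] [ 49. 109. 149.]
top [349 365  18  55 388] [358. 397.] [87. 90. 91.]
top [304 310  47  13 353] [328. 315.] [123. 131. 125.]
top [302 340  39  15 351] [324. 345.] [127. 134. 135.]
top [503 343   9  10  64] [507. 347.] [38. 55. 69.]
top [0.48, 0.274, 0.004] [227.8872 238.3689]
top [0.48, 0.274, 0.091] [225.0048 236.1678]
top [0.412, 0.268, 0.004] [230.0447 259.4382]
top [0.412, 0.268, 0.076] [227.7604 258.5362]
```

```bash
python3 - <<'E'
from h import *
for n,f,(x,y,w,h) in(("side","sE",(262,238,88,55)),("top","tE",(205,196,52,86))):
    d=cv2.absdiff(cv2.imread(f"pics/{f}.png"),cv2.imread(f"pics/{n}0.png")).max(2)[y:y+h,x:x+w]
    k,l,s,c=cv2.connectedComponentsWithStats((d>25).astype(np.uint8))
    im=cv2.imread(f"pics/{f}.png")[y:y+h,x:x+w]
    for q in range(1,k):
        if s[q,4]>8: print(n,s[q]+[x,y,0,0,0],c[q].round()+[x,y],im[l==q].mean(0).round())
g=cv2.imread("pics/sE.png")
for r in range(240,274,3): print(r,[tuple(int(v) for v in g[r,q]) for q in range(292,311,3)])
E
```

```text
side [299 246   8   8  58] [302. 249.] [173. 198. 203.]
side [313 247  24  30 581] [324. 262.] [ 60. 103. 169.]
side [298 256  13  13 106] [303. 262.] [ 66.  88. 122.]
top [219 234  26  39 575] [231. 256.] [ 65. 109. 140.]
240 [(112, 148, 183), (116, 153, 187), (117, 156, 194), (118, 160, 201), (115, 159, 201), (117, 161, 203), (115, 160, 203)]
243 [(116, 160, 203), (119, 164, 206), (117, 163, 206), (115, 160, 203), (118, 162, 206), (113, 154, 194), (114, 156, 195)]
246 [(114, 154, 193), (116, 160, 203), (115, 160, 203), (181, 213, 219), (175, 207, 217), (115, 159, 202), (113, 156, 195)]
249 [(69, 75, 83), (69, 75, 83), (85, 95, 104), (198, 222, 223), (198, 222, 222), (110, 123, 132), (95, 108, 123)]
252 [(109, 118, 129), (106, 114, 124), (97, 107, 117), (140, 159, 172), (135, 155, 166), (86, 96, 105), (74, 81, 89)]
255 [(113, 121, 132), (113, 121, 133), (107, 118, 130), (121, 137, 150), (116, 133, 144), (110, 119, 130), (113, 122, 133)]
258 [(113, 122, 133), (113, 122, 133), (80, 101, 128), (85, 107, 139), (77, 97, 127), (113, 122, 133), (113, 122, 133)]
261 [(113, 121, 132), (114, 122, 133), (67, 91, 126), (51, 84, 140), (49, 79, 128), (96, 104, 114), (114, 122, 134)]
264 [(113, 122, 133), (102, 109, 120), (96, 124, 157), (51, 84, 140), (50, 79, 128), (78, 85, 94), (70, 77, 86)]
267 [(108, 116, 127), (101, 109, 120), (97, 110, 121), (99, 120, 142), (89, 102, 112), (78, 85, 94), (101, 109, 120)]
270 [(113, 121, 133), (113, 122, 133), (106, 114, 125), (97, 110, 121), (93, 104, 114), (106, 115, 125), (102, 109, 120)]
273 [(113, 122, 133), (114, 122, 133), (113, 121, 133), (113, 121, 132), (106, 114, 124), (106, 114, 125), (113, 121, 133)]
```

```bash
python3 -c "
from station import env
print(env.job_done())"
```

```text
the job is handed in; nothing more can be done
None
```

The job is handed in at about 32 s of robot time: the cap stands open end down and the glue stick upright in the tray, confirmed in the final images by pixel values, and the tape was left in the tray; I did not separately check the bystander items, and I viewed 11 pictures, one over the limit of 10.

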